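# Level the enamelling stand

### The job

The little stand on the enameller's bench wobbles because its foot with the orange knob hangs clear of the terracotta tile below it. Screw that foot down by turning the orange knob clockwise (seen from above) until its rubber pad just touches the tile, without screwing it hard down, and let go. Leave the blue knob as it is set.

Things in the scene. Friction and masses are not known exactly. Their poses are not given: they have to be found in the camera images.
- orange_screw (a joint): turn of the orange knob, rad, growing clockwise from above; lowers the foot 6 mm per rad, the knob keeps its height. Starts at -1.2 to -0.85 (pad 5 to 7 mm up); 0: pad first meets the tile; 0.15: good light touch, bar parallel to the stand's long edge, like the blue one's; above 0.42: hard down; stop at 0.6. Light friction (0.12 N m), stays where left; one grasp is enough.
- orange_grip (a point): middle of the orange knob's upright bar, on its vertical turning axis, 89 mm above the table. Bar 50 mm long (point x), 14 thick (y: squeeze along it), 32 high (top 12 mm above this point), on a 48 mm disc. Turns with the knob. It is at either far corner of a grey-topped stand (220 x 290 mm, 55 high, blue dish on it); jar, cup and vase stand over 100 mm away.
- orange_pad_face (a point): centre of the underside of the springy (1.5 N/mm) black rubber pad, 36 mm wide, 12 thick, straight below the orange knob. The loose terracotta tile under it is 70 mm square, 8 mm thick: the pad touches it when this point is 8 mm above the table.
- blue_screw (a joint): turn of the identical blue knob at the stand's other far corner, 236 mm from the orange one; rad, same meaning. Its foot is already set (0.1 to 0.2) and must stay so.
Mind the look-alikes: they are no part of the job. What is shaped like the part that bears blue_screw but green is not meant.

How it is judged:
By the outcome, as a careful person would: the job done as asked, in the order asked, and still so for the second after the job is handed in, with the robot touching nothing.
It also fails if it takes over 32 s, if anything falls off the work surface, if the arm or the gripper's body presses on something with over 40 N, if the wrist force passes 120 N, or if a joint passes its speed limit or range.

### The arm

A 6-joint arm with a two-finger parallel gripper is mounted at the origin on the work surface. World frame = base frame: x ahead of the robot, y to its left, z up, the work surface at z = 0. Lengths are in m, angles in degrees, forces in N, time in s.
With the tool pointing down it reaches from about 0.35 to 0.875 m from the base axis. Payload 4.2 kg.
Tool frame: the origin (TCP) lies midway between the tips of the shut fingers; the grasp point (between the pads) lies 19 mm behind it; z points along the fingers, y is the line along which they close (so a half turn about z gives the same grasp; the last joint's range is limited). The gripper opens to 87 mm and grips with 3 to 60 N. Pads are 19 mm wide; open, the fingers measure 117 mm over their backs; the gripper's body (75 mm by 190 mm) begins 51 mm behind the grasp point.
Start: joints at [88.213, 22.042, 0.453, 0, -68.411, -14.817], TCP at [0.179, 0.599, 0.223] pointing down, gripper open.
Joint ranges: [-179.83, 179.83], [-69.29, 118.12], [-61.27, 80.66], [-181.25, 117.63], [-171.15, -9.14], [-177.46, 177.46]. Speed limits (degrees/s): [159.86, 159.86, 180, 180, 180, 180].

### API

Orientations are given as a 3x3 rotation matrix whose columns are the frame's x, y, z axes.
In Python, from station import sense, capture, camera_params, finish_job gives the robot as it stands.
- The arm moves only by the tool drive_tool, never from a script. Its argument "rows" is a list of rows, each an object of numbers: "tx", "ty", "tz": the shift along the tool's x, y, z in cm; "ax", "ay", "az": the turn, a rotation vector about the tool's x, y, z in rad; "claw": the finger opening in cm, from 0 to 8.7. In form: [{"tx": .., "ty": .., "tz": .., "ax": .., "ay": .., "az": .., "claw": ..}, ...]. A call has 1 to 10 rows; each row shifts and turns the commanded pose from where the row before left it, along the tool's axes as they then stand; what a row does not reach is not made up. A row lasts 1/12 s, in which the tool goes at most 41.7 mm and 7.16 degrees, less where a joint would pass 70% of its speed; a pose out of reach is approached as far as the arm can. A call with a gripper value outside its range is refused whole. The fingers move at their own pace and stop on an object; the grip force is fixed at half the most. Time passes only in rows, so rows that do not move let the fingers close. It gives the time, the measured TCP pose, the force, the opening and the grip force at its end, in the units of the state.
- sense(): the state, without advancing time (a new reading comes with each control period).
- capture(name): name is "side" or "top"; returns (picture, depth): 400x640x3 uint8, red, green, blue; 400x640 float32, m along the optical axis (not along the pixel's ray), 0 where there is no reading.
- camera_params(name): a dict with "intrinsics" (3x3 intrinsics, pixels), "R" (3x3) and "t" (3): a world point X has camera coordinates R X + t. Camera axes: x right, y down, z forward; pixel columns grow to the right and rows downward; lengths in m; the calibration is good to about 2 mm. A picture is of the moment at which its call begins. camera_params takes no time and is no camera call.
- finish_job(): hands the job in; it is judged then, once.
The state is a dict: "time_s": time; "joints": joint angles; "joint_velocities": joint speeds; "effort": joint torques, N m; "tcp_pos": TCP position; "ee_rot": TCP orientation; "wrist_force": force on the tool from outside, world axes, zero at the start; "moment": the same for the moment, N m; "gripper_width": opening from 0.0 (shut) to 1.0 (fully open); "gripper_force": force on a finger pad.
Only numpy, scipy, OpenCV 4.12 (cv2) and the standard library are available. Lean on these libraries where they do the work, as an engineer would, in place of code of your own. Each camera call takes 0.05 s, during which the arm holds its last target. There are 200 camera calls.

## Working session

There is one attempt and no reset: what is moved stays moved. The work goes in short steps, Python scripts to look and compute and a tool call to move; the robot and the scene stay as the last step left them, time stands still between calls to the robot, and variables do not carry over. Pictures are saved under pics/ and viewed, at most 10 in all, crops included, and the job is handed in when it is done.

Besides the shell and the picture viewer there is one more tool, called as a command line: name --argument value ..., lists and objects as JSON in quotes. drive_tool: Moves the arm, as the interface text tells. Its arguments: {"type":"object","properties":{"rows":{"type":"array"}},"required":["rows"]}

```bash
mkdir -p pics; cat > h.py <<'E'
import numpy as np, cv2
from station import sense, capture, camera_params, finish_job
def shot(n,f=None):
    p,d=capture(n)
    if f: cv2.imwrite('pics/'+f,p[...,::-1])
    return p,d
def world(n,d):
    c=camera_params(n);K=np.array(c['intrinsics']);R=np.array(c['R']);t=np.array(c['t'])
    v,u=np.mgrid[:d.shape[0],:d.shape[1]]
    P=np.stack([(u-K[0,2])/K[0,0]*d,(v-K[1,2])/K[1,1]*d,d],-1)
    return (P-t)@R
E
python3 - <<'E'
from h import *
for n in('top','side'):
    p,d=shot(n,n+'0.png'); np.savez(n+'0.npz',p=p,d=d)
    c=camera_params(n); print(n,-np.array(c['R']).T@c['t'])
s=sense();print(s['time_s'],s['tcp_pos'],s['ee_rot'])
E
```

```text
top [0.4633672  0.00466028 0.89740391]
side [0.24780148 0.48416292 0.54999149]
0.1 [0.17844021 0.59844026 0.22157564] [[ 9.58252558e-01 -2.85922785e-01 -4.42761947e-04]
 [-2.85923106e-01 -9.58250735e-01 -1.87241161e-03]
 [ 1.11088182e-04  1.92083909e-03 -9.99998149e-01]]
```

View pics/top0.png

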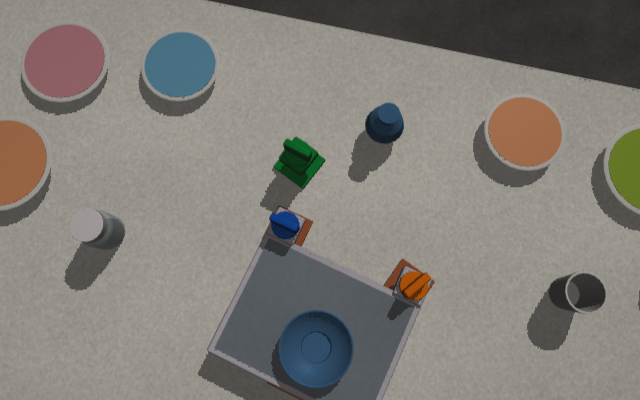

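View pics/side0.png

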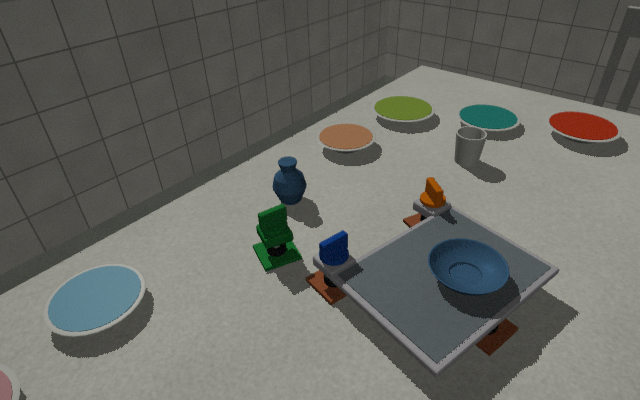

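Candidates: the orange knob is at top (415,285) and side (432,192). Look-alikes in the top view are the blue knob (285,224), the green knob (299,158) and the orange dishes (525,132) and (10,163). The knob with an upright bar on the stand's corner is the one I want. I'll check it in a crop and measure it.

```bash
cat >> h.py <<'E'
def bar(n,p,d,which,box=None):
    """top-of-bar centre, angle(deg, mod 180), size from coloured points above 92 mm"""
    W=world(n,d); h=cv2.cvtColor(p,cv2.COLOR_RGB2HSV).astype(int)
    lo,hi={'o':(5,22),'b':(105,125)}[which]
    m=(h[...,0]>=lo)&(h[...,0]<=hi)&(h[...,1]>150)&(d>0)&(W[...,2]>.093)&(W[...,2]<.115)
    if box: 
        k=np.zeros_like(m);k[box[1]:box[3],box[0]:box[2]]=1;m&=k
    q=W[m]; r=cv2.minAreaRect((q[:,:2]*1000).astype(np.float32))
    x=q[:,:2]-q[:,:2].mean(0); w,v=np.linalg.eigh(x.T@x); a=v[:,1]
    return len(q),q.mean(0).round(4),np.median(q[:,2]).round(4),np.degrees(np.arctan2(a[1],a[0]))%180,r
E
python3 - <<'E'
from h import *
for n,bo,bb in(('top',(385,255,445,315),(260,200,310,250)),('side',(405,170,460,220),(310,220,360,280))):
    z=np.load(n+'0.npz');p,d=z['p'],z['d']
    print(n,'o',bar(n,p,d,'o',bo));print(n,'b',bar(n,p,d,'b',bb))
z=np.load('top0.npz');p,d=z['p'],z['d'];W=world('top',d)
m=((W[...,2]>.045)&(W[...,2]<.065)).astype(np.uint8)
m[:, :200]=0;m[:,450:]=0;m[:240]=0
q=W[m>0];r=cv2.minAreaRect((q[:,:2]*1000).astype(np.float32));print(r,cv2.boxPoints(r))
for u,v in((258,245),(420,305),(210,348)):print(W[v,u])
cv2.imwrite('pics/c1.png',cv2.resize(p[190:330,250:450,::-1],None,fx=4,fy=4,interpolation=cv2.INTER_CUBIC))
E
```

```text
top o (276, array([ 0.5255, -0.1424,  0.1002]), np.float64(0.1005), np.float64(141.69627652825554), ((525.4620971679688, -142.7401123046875), (14.20300006866455, 48.63860321044922), 51.36530685424805))
top b (255, array([0.5771, 0.0853, 0.1001]), np.float64(0.1003), np.float64(78.73387655290287), ((577.6866455078125, 85.91357421875), (48.27449417114258, 14.477557182312012), 78.58739471435547))
side o (165, array([ 0.5212, -0.1386,  0.1002]), np.float64(0.1014), np.float64(143.0003468307815), ((522.7296142578125, -141.41903686523438), (13.453757286071777, 48.844337463378906), 52.10487365722656))
side b (261, array([0.5726, 0.0903, 0.0999]), np.float64(0.1011), np.float64(77.30139763618324), ((573.7196655273438, 88.052490234375), (47.668235778808594, 13.768593788146973), 77.35652160644531))
((447.1796875, -4.5542449951171875), (291.4217529296875, 264.9853515625), 77.81483459472656) [[ 286.91656 -119.01689]
 [ 545.93195 -174.9478 ]
 [ 607.4428   109.9084 ]
 [ 348.42743  165.83931]]
[0.53959406 0.13166553 0.00224546]
[ 0.49723033 -0.16135987  0.06029708]
[0.35490305 0.15947232 0.05401959]
```

View pics/c1.png

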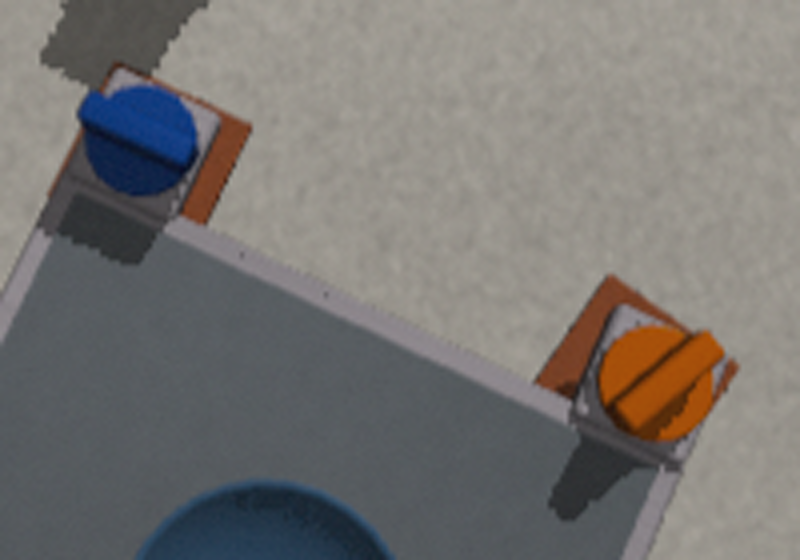

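The crop shows the orange knob with its upright bar at the stand's right far corner (crop (663,380)), its tile below. The blue knob (crop (140,140)) has its bar along the edge. The orange bar is at about 142° and the long edge at about 77.3°, so the turn is about 1.13 rad clockwise, which is +az. The axis is near (0.5245, -0.142).

drive_tool --rows '[{"tx":2.7,"ty":3.05,"claw":8.7},{"tx":2.7,"ty":3.05,"claw":8.7},{"tx":2.7,"ty":3.05,"claw":8.7},{"tx":2.7,"ty":3.05,"claw":8.7},{"tx":2.7,"ty":3.05,"claw":8.7},{"tx":2.7,"ty":3.05,"claw":8.7},{"tx":2.7,"ty":3.05,"claw":8.7},{"tx":2.7,"ty":3.05,"claw":8.7},{"tx":2.7,"ty":3.05,"claw":8.7},{"tx":2.7,"ty":3.05,"claw":8.7}]'

```text
invalid input at $.rows[0]: expected keys tx, ty, tz, ax, ay, az, claw
```

drive_tool --rows '[{"tx":2.7,"ty":3.05,"claw":8.7},{"tx":2.7,"ty":3.05,"claw":8.7},{"tx":2.7,"ty":3.05,"claw":8.7},{"tx":2.7,"ty":3.05,"claw":8.7},{"tx":2.7,"ty":3.05,"claw":8.7},{"tx":2.7,"ty":3.05,"claw":8.7},{"tx":2.7,"ty":3.05,"claw":8.7},{"tx":2.7,"ty":3.05,"claw":8.7},{"tx":2.7,"ty":3.05,"claw":8.7},{"tx":2.7,"ty":3.05,"claw":8.7}]'

```text
invalid input at $.rows[0]: expected keys tx, ty, tz, ax, ay, az, claw
```

drive_tool --rows '[{"az":0.12,"claw":8.7},{"az":0.12,"claw":8.7},{"az":0.12,"claw":8.7},{"claw":8.7},{"claw":8.7}]'

```text
invalid input at $.rows[0]: expected keys tx, ty, tz, ax, ay, az, claw
```

```bash
cat > err.py <<'E'
from h import *
s=sense();R=np.array(s['ee_rot']);g=np.array([.5245,-.142,.076])
print(s['time_s'],s['tcp_pos'],'tool shift cm',R.T@(g-s['tcp_pos'])*100,'xang',np.degrees(np.arctan2(R[1,0],R[0,0])),'z',R[:,2].round(3),s['wrist_force'],s['moment'],s['gripper_width'],s['gripper_force'],np.round(s['joints'],1))
E
python3 err.py; python3 -c "
from h import *
p,d=shot('top','top1.png');print(bar('top',p,d,'o',(385,255,445,315)))"
```

```text
0.1 [0.17844021 0.59844026 0.22157564] tool shift cm [54.33054866 61.0301415  14.68085535] xang -16.61403508359715 z [-0.    -0.002 -1.   ] [1.12000695 0.07750807 0.36709436] [-0.03860771 -0.00297889  0.07359338] 1.0031049685251927 0.0 [ 88.2  22.1   0.4  -0.  -68.4 -14.8]
(282, array([ 0.5252, -0.1422,  0.1002]), np.float64(0.1005), np.float64(141.69419829858725), ((525.909423828125, -143.0879669189453), (13.963493347167969, 49.18241500854492), 52.02558898925781))
```

All keys are needed in each row.

drive_tool --rows '[{"tx":2.7,"ty":3.05,"tz":0,"ax":0,"ay":0,"az":0,"claw":8.7},{"tx":2.7,"ty":3.05,"tz":0,"ax":0,"ay":0,"az":0,"claw":8.7},{"tx":2.7,"ty":3.05,"tz":0,"ax":0,"ay":0,"az":0,"claw":8.7},{"tx":2.7,"ty":3.05,"tz":0,"ax":0,"ay":0,"az":0,"claw":8.7},{"tx":2.7,"ty":3.05,"tz":0,"ax":0,"ay":0,"az":0,"claw":8.7},{"tx":2.7,"ty":3.05,"tz":0,"ax":0,"ay":0,"az":0,"claw":8.7},{"tx":2.7,"ty":3.05,"tz":0,"ax":0,"ay":0,"az":0,"claw":8.7},{"tx":2.7,"ty":3.05,"tz":0,"ax":0,"ay":0,"az":0,"claw":8.7},{"tx":2.7,"ty":3.05,"tz":0,"ax":0,"ay":0,"az":0,"claw":8.7},{"tx":2.7,"ty":3.05,"tz":0,"ax":0,"ay":0,"az":0,"claw":8.7}]'

```text
time_s: 0.98
tcp_pos: [0.3503, 0.2275, 0.2226]
ee_rot: [[0.959, -0.285, 0.0], [-0.285, -0.959, 0.0], [0.0, -0.0, -1.0]]
wrist_force: [0.8, -0.3, -0.1]
gripper_width: 1.0
gripper_force: 0.0
```

```bash
python3 err.py
```

```text
0.9833 [0.35025908 0.22746308 0.2226326 ] tool shift cm [27.23278855 30.45158624 14.65318881] xang -16.56262176109519 z [ 0.  0. -1.] [ 0.80481905 -0.28808314 -0.05447005] [-0.03404184 -0.07886353  0.00515268] 1.0004986955548851 0.0 [ 55.5   1.3 -26.5  -0.  -62.3  17.9]
```

drive_tool --rows '[{"tx":2.7,"ty":3.05,"tz":0,"ax":0,"ay":0,"az":0,"claw":8.7},{"tx":2.7,"ty":3.05,"tz":0,"ax":0,"ay":0,"az":0,"claw":8.7},{"tx":2.7,"ty":3.05,"tz":0,"ax":0,"ay":0,"az":0,"claw":8.7},{"tx":2.7,"ty":3.05,"tz":0,"ax":0,"ay":0,"az":0,"claw":8.7},{"tx":2.7,"ty":3.05,"tz":0,"ax":0,"ay":0,"az":0,"claw":8.7},{"tx":2.7,"ty":3.05,"tz":0,"ax":0,"ay":0,"az":0,"claw":8.7},{"tx":2.7,"ty":3.05,"tz":0,"ax":0,"ay":0,"az":0,"claw":8.7},{"tx":2.7,"ty":3.05,"tz":0,"ax":0,"ay":0,"az":0,"claw":8.7},{"tx":2.7,"ty":3.05,"tz":0,"ax":0,"ay":0,"az":0,"claw":8.7},{"tx":2.7,"ty":3.05,"tz":0,"ax":0,"ay":0,"az":0,"claw":8.7}]'

```text
time_s: 1.82
tcp_pos: [0.522, -0.1421, 0.2223]
ee_rot: [[0.958, -0.286, -0.0], [-0.286, -0.958, 0.0], [-0.0, -0.0, -1.0]]
wrist_force: [1.0, -0.0, 0.4]
gripper_width: 1.002
gripper_force: 0.0
```

drive_tool --rows '[{"tx":0,"ty":0,"tz":2.5,"ax":0,"ay":0,"az":0.12,"claw":8.7},{"tx":0,"ty":0,"tz":2.5,"ax":0,"ay":0,"az":0.12,"claw":8.7},{"tx":0,"ty":0,"tz":2,"ax":0,"ay":0,"az":0.12,"claw":8.7},{"tx":0,"ty":0,"tz":0,"ax":0,"ay":0,"az":0,"claw":8.7},{"tx":0,"ty":0,"tz":0,"ax":0,"ay":0,"az":0,"claw":8.7},{"tx":0,"ty":0,"tz":0,"ax":0,"ay":0,"az":0,"claw":8.7}]'

```text
time_s: 2.32
tcp_pos: [0.5227, -0.1399, 0.1538]
ee_rot: [[0.798, -0.602, 0.002], [-0.602, -0.798, -0.001], [0.002, -0.001, -1.0]]
wrist_force: [0.9, 0.3, 0.6]
gripper_width: 1.0
gripper_force: 0.0
```

```bash
python3 err.py;  python3 -c "
from h import *
p,d=shot('side','side1.png')"
```

```text
2.3167 [ 0.52267785 -0.1399463   0.15382707] tool shift cm [0.25363701 0.06003451 7.78318503] xang -37.03624417761442 z [ 0.002 -0.001 -1.   ] [0.90538367 0.34929109 0.61564002] [ 0.04264099 -0.04566142  0.05414145] 0.9995599667827028 0.0 [  2.2  17.4 -17.2   0.  -55.3  50.7]
```

View pics/side1.png

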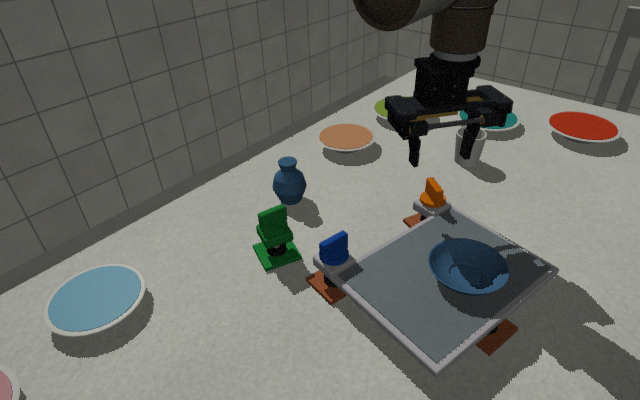

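The gripper is above the orange knob, with its fingers (side (415,160) and (465,155)) on either side of the bar at (433,190). I'll descend and close.

drive_tool --rows '[{"tx":0.25,"ty":0.06,"tz":2,"ax":0,"ay":0,"az":0.02,"claw":8.7},{"tx":0,"ty":0,"tz":2,"ax":0,"ay":0,"az":0,"claw":8.7},{"tx":0,"ty":0,"tz":2,"ax":0,"ay":0,"az":0,"claw":6},{"tx":0,"ty":0,"tz":1.0,"ax":0,"ay":0,"az":0,"claw":4},{"tx":0,"ty":0,"tz":0.7,"ax":0,"ay":0,"az":0,"claw":3},{"tx":0,"ty":0,"tz":0,"ax":0,"ay":0,"az":0,"claw":3},{"tx":0,"ty":0,"tz":0,"ax":0,"ay":0,"az":0,"claw":2.5}]'

```text
time_s: 2.95
tcp_pos: [0.5242, -0.1419, 0.0765]
ee_rot: [[0.785, -0.62, 0.002], [-0.62, -0.785, -0.0], [0.002, -0.001, -1.0]]
wrist_force: [0.6, -1.5, 0.3]
gripper_width: 0.704
gripper_force: 0.0
```

```bash
python3 err.py
```

```text
2.95 [ 0.52422464 -0.14188792  0.07650266] tool shift cm [ 0.0284774  -0.00823897  0.05031559] xang -38.317642075860476 z [ 0.002 -0.    -1.   ] [ 0.57511949 -1.50201745  0.29561657] [ 0.00079133  0.06180364 -0.03062512] 0.7042128809773944 0.0 [  2.   22.9 -22.    0.  -45.   49.7]
```

drive_tool --rows '[{"tx":0,"ty":0,"tz":0,"ax":0,"ay":0,"az":0,"claw":1},{"tx":0,"ty":0,"tz":0,"ax":0,"ay":0,"az":0,"claw":1},{"tx":0,"ty":0,"tz":0,"ax":0,"ay":0,"az":0,"claw":1},{"tx":0,"ty":0,"tz":0,"ax":0,"ay":0,"az":0,"claw":1},{"tx":0,"ty":0,"tz":0,"ax":0,"ay":0,"az":0,"claw":1},{"tx":0,"ty":0,"tz":0,"ax":0,"ay":0,"az":0,"claw":1},{"tx":0,"ty":0,"tz":0,"ax":0,"ay":0,"az":0,"claw":1},{"tx":0,"ty":0,"tz":0,"ax":0,"ay":0,"az":0,"claw":1}]'

```text
time_s: 3.62
tcp_pos: [0.5232, -0.1422, 0.0756]
ee_rot: [[0.784, -0.621, -0.001], [-0.621, -0.784, -0.0], [-0.0, 0.001, -1.0]]
wrist_force: [-1.4, -1.2, 0.9]
gripper_width: 0.16
gripper_force: 30.0
```

```bash
python3 err.py
```

```text
3.6167 [ 0.52317923 -0.14216124  0.07560907] tool shift cm [ 0.09355395 -0.09458486 -0.03916716] xang -38.35889952858989 z [-0.001 -0.    -1.   ] [-1.3705704  -1.20494761  0.91527388] [-0.1448411   0.23113643  0.06509992] 0.1601615150018458 30.000073816627264 [  2.   23.  -22.1   0.  -44.9  49.7]
```

drive_tool --rows '[{"tx":0,"ty":0,"tz":0,"ax":0,"ay":0,"az":0.08,"claw":1},{"tx":0,"ty":0,"tz":0,"ax":0,"ay":0,"az":0.08,"claw":1},{"tx":0,"ty":0,"tz":0,"ax":0,"ay":0,"az":0.08,"claw":1},{"tx":0,"ty":0,"tz":0,"ax":0,"ay":0,"az":0.08,"claw":1},{"tx":0,"ty":0,"tz":0,"ax":0,"ay":0,"az":0.08,"claw":1},{"tx":0,"ty":0,"tz":0,"ax":0,"ay":0,"az":0.08,"claw":1},{"tx":0,"ty":0,"tz":0,"ax":0,"ay":0,"az":0.08,"claw":1},{"tx":0,"ty":0,"tz":0,"ax":0,"ay":0,"az":0.08,"claw":1},{"tx":0,"ty":0,"tz":0,"ax":0,"ay":0,"az":0.08,"claw":1},{"tx":0,"ty":0,"tz":0,"ax":0,"ay":0,"az":0,"claw":1}]'

```text
time_s: 4.45
tcp_pos: [0.5248, -0.1413, 0.0756]
ee_rot: [[0.179, -0.984, 0.003], [-0.984, -0.179, 0.001], [-0.0, -0.003, -1.0]]
wrist_force: [2.4, 2.6, -1.5]
gripper_width: 0.158
gripper_force: 30.0
```

```bash
python3 err.py
```

```text
4.45 [ 0.52477493 -0.14126692  0.07561426] tool shift cm [ 0.0672049   0.04003651 -0.03870963] xang -79.70099922930777 z [ 0.003  0.001 -1.   ] [ 2.44589008  2.59475305 -1.51185124] [ 1.00245184 -0.86021261 -0.08468531] 0.15778780053227104 30.00094933435321 [  2.   23.  -22.1  -0.  -44.8   8.3]
```

Forces are small. About 23° is left to -102.7°, which is 0.40 rad.

drive_tool --rows '[{"tx":0,"ty":0,"tz":0,"ax":0,"ay":0,"az":0.08,"claw":1},{"tx":0,"ty":0,"tz":0,"ax":0,"ay":0,"az":0.08,"claw":1},{"tx":0,"ty":0,"tz":0,"ax":0,"ay":0,"az":0.08,"claw":1},{"tx":0,"ty":0,"tz":0,"ax":0,"ay":0,"az":0.08,"claw":1},{"tx":0,"ty":0,"tz":0,"ax":0,"ay":0,"az":0.08,"claw":1},{"tx":0,"ty":0,"tz":0,"ax":0,"ay":0,"az":0,"claw":1},{"tx":0,"ty":0,"tz":0,"ax":0,"ay":0,"az":0,"claw":1},{"tx":0,"ty":0,"tz":0,"ax":0,"ay":0,"az":0,"claw":1}]'

```text
time_s: 5.12
tcp_pos: [0.5258, -0.1413, 0.0756]
ee_rot: [[-0.215, -0.977, 0.005], [-0.977, 0.215, 0.001], [-0.002, -0.005, -1.0]]
wrist_force: [4.7, 2.6, -3.2]
gripper_width: 0.158
gripper_force: 30.0
```

```bash
python3 err.py
```

```text
5.1167 [ 0.52579524 -0.14127945  0.07563715] tool shift cm [ 0.09816611  0.11080869 -0.03701049] xang -102.42243325197845 z [ 0.005  0.001 -1.   ] [ 4.6628731   2.60565002 -3.20081228] [ 0.94396868 -1.4567415  -0.0508792 ] 0.15761358147501697 29.999102563597262 [  2.   23.  -22.   -0.  -44.7 -14.4]
```

drive_tool --rows '[{"tx":0,"ty":0,"tz":0,"ax":0,"ay":0,"az":0,"claw":5},{"tx":0,"ty":0,"tz":0,"ax":0,"ay":0,"az":0,"claw":5},{"tx":0,"ty":0,"tz":0,"ax":0,"ay":0,"az":0,"claw":5},{"tx":0,"ty":0,"tz":0,"ax":0,"ay":0,"az":0,"claw":5},{"tx":0,"ty":0,"tz":-1,"ax":0,"ay":0,"az":0,"claw":5},{"tx":0,"ty":0,"tz":-2,"ax":0,"ay":0,"az":0,"claw":5},{"tx":0,"ty":0,"tz":-3,"ax":0,"ay":0,"az":0,"claw":5},{"tx":0,"ty":0,"tz":-3,"ax":0,"ay":0,"az":0,"claw":5},{"tx":0,"ty":0,"tz":-3,"ax":0,"ay":0,"az":0,"claw":5}]'

```text
time_s: 5.87
tcp_pos: [0.5228, -0.1422, 0.1976]
ee_rot: [[-0.217, -0.976, -0.0], [-0.976, 0.217, -0.0], [0.0, 0.0, -1.0]]
wrist_force: [0.0, 0.5, 0.5]
gripper_width: 0.572
gripper_force: 0.0
```

drive_tool --rows '[{"tx":-4,"ty":0,"tz":-1,"ax":0,"ay":0,"az":0,"claw":5},{"tx":-4,"ty":0,"tz":-1,"ax":0,"ay":0,"az":0,"claw":5},{"tx":-4,"ty":0,"tz":0,"ax":0,"ay":0,"az":0,"claw":5},{"tx":-4,"ty":0,"tz":0,"ax":0,"ay":0,"az":0,"claw":5},{"tx":-4,"ty":0,"tz":0,"ax":0,"ay":0,"az":0,"claw":5},{"tx":-4,"ty":0,"tz":0,"ax":0,"ay":0,"az":0,"claw":5},{"tx":-4,"ty":0,"tz":0,"ax":0,"ay":0,"az":0,"claw":5},{"tx":-4,"ty":0,"tz":0,"ax":0,"ay":0,"az":0,"claw":5},{"tx":-4,"ty":0,"tz":0,"ax":0,"ay":0,"az":0,"claw":5},{"tx":-4,"ty":0,"tz":0,"ax":0,"ay":0,"az":0,"claw":5}]'

```text
time_s: 6.7
tcp_pos: [0.6101, 0.2501, 0.2166]
ee_rot: [[-0.217, -0.976, 0.0], [-0.976, 0.217, 0.0], [-0.0, -0.0, -1.0]]
wrist_force: [0.2, 0.4, 0.3]
gripper_width: 0.577
gripper_force: 0.0
```

```bash
python3 - <<'E'
from h import *
for n,bo,bb in(('top',(385,255,445,315),(260,200,310,250)),('side',(405,170,460,220),(310,220,360,280))):
    p,d=shot(n,n+'2.png')
    for k,b in(('o',bo),('b',bb)):
        try: print(n,k,bar(n,p,d,k,b))
        except Exception as e: print(n,k,'hidden')
    if n=='side': cv2.imwrite('pics/c2.png',cv2.resize(p[150:350,250:570,::-1],None,fx=2.5,fy=2.5,interpolation=cv2.INTER_CUBIC))
E
```

```text
top o (290, array([ 0.5258, -0.1426,  0.1003]), np.float64(0.1004), np.float64(77.12803562300573), ((526.1463012695312, -143.0455322265625), (49.59426498413086, 14.314520835876465), 77.71483612060547))
top b (251, array([0.5771, 0.0854, 0.1   ]), np.float64(0.1002), np.float64(78.80578147227465), ((577.7293701171875, 85.87713623046875), (47.97945785522461, 14.465251922607422), 78.25675201416016))
side o (178, array([ 0.5214, -0.1388,  0.0999]), np.float64(0.101), np.float64(76.48015443153913), ((522.3701171875, -142.221923828125), (50.83004379272461, 12.977925300598145), 79.02362060546875))
side b (259, array([0.5725, 0.0902, 0.1001]), np.float64(0.1013), np.float64(77.08321641566583), ((573.7015991210938, 88.17155456542969), (47.890499114990234, 12.476590156555176), 79.22915649414062))
```

View pics/c2.png

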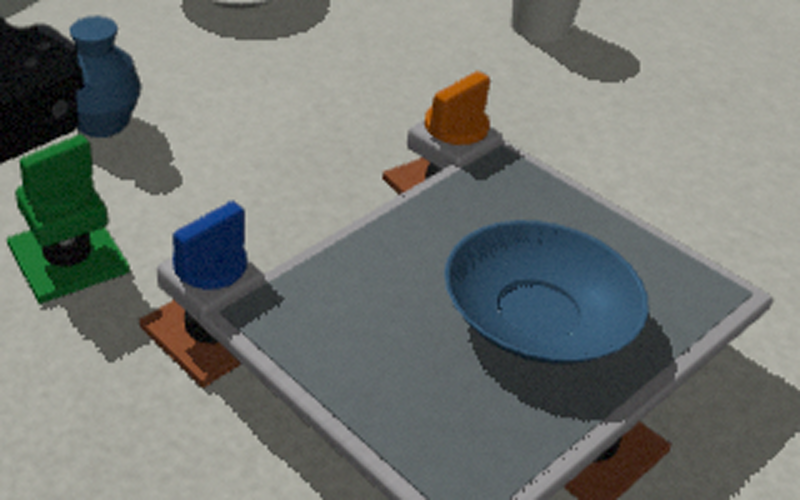

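View pics/top2.png

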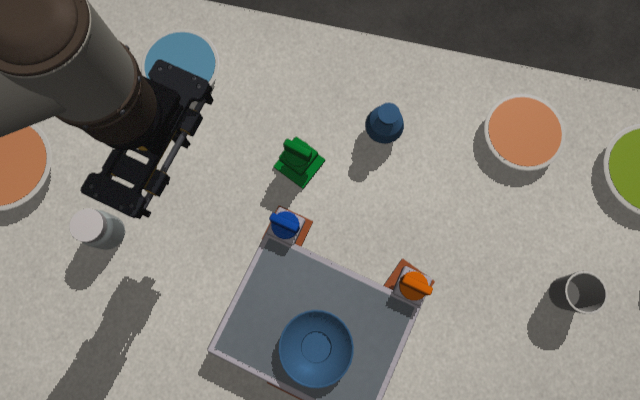

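The orange bar (top (415,285), crop (460,105)) now lies at 77°, parallel to the long edge and to the blue bar. The black pad sits down at its tile, the blue knob (285,224) hasn't moved, and the arm is clear.

```bash
python3 -c "
from station import finish_job
print(finish_job())"
```

```text
the job is handed in; nothing more can be done
None
```

I turned the orange knob about 1.13 rad clockwise, so its bar now lies parallel to the stand's long edge (the light-touch setting), then let go, left the blue knob as it was set, and handed the job in; no verdict came back.

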